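# Turn a shale flake over on the preparation board

### The job

One of the two shale flakes on the cork board lies with its fossil underneath. Take the cranked spatula from the wooden rest, slide its blade under an edge of that flake and tip the flake over with it, without touching the flake with the gripper or lifting it high, so that it lies flat on the board with its fossil up; leave the finished flake and the brush alone. Then lay the spatula back in the same notches of the rest, as it lay before.

Things in the scene. Friction and masses are not known exactly. Their poses are not given: they have to be found in the camera images.
- flake: flake to turn: grey shale, 68 (x) x 88 (y) x 8 mm, corners broken off, 0.11 kg; edges at x = +-34 mm straight. A coiled shell 34 mm across mid one face stands 5 mm proud. Starts fossil down, resting on the shell, its edges 5 mm clear of the board. Origin: centre of the shell's crown, on the board at the start, 13 mm above it once turned; z runs from fossil to blank back, up at the start
- done_flake: finished flake of the same shale and size (about 70 by 86 by 9 mm) that lies fossil up on the same board, to the left or right of the other; leave it alone. Origin: centre of its underside
- board: fixed preparation board, plywood faced with cork, 260 mm (x) by 340 mm (y) by 12 mm thick; origin at the centre of its underside on the table, its top 12 mm above
- lifter: cranked spatula lying level in the rest, 75 g. Wooden handle x = -64 to 42, 16 mm wide (y), z = 0 to 18 mm; its neck drops to a flat steel blade, x = 50 to 105, 32 mm wide, 2 mm thick (1.2 at its square end), underside at z = -26 mm. Origin: under the handle at the place to grip, between the rails; x towards the blade, z up. Balances about 15 mm ahead of the origin
- lifter_tip (a point): middle of the blade's front edge, on its underside: 105 mm ahead of and 26 mm below the spatula's origin
- rack: fixed wooden rest: two 8 mm rails along its y at x = -44 and 34 mm on an 8 mm base; each has notches at y = -38 and 38 mm, floor 32 mm above the table, 22 mm wide there and 34 mm at the mouth 44 mm above the table. One pair holds the spatula, the other the brush, either way round. Origin: on the table, midway between the notches; x towards the tools' heads
- brush: flat dusting brush with a wooden handle of the spatula's size (14 mm high) and a 34 mm wide bristle head, lying in the other notches of the rest; leave it alone. Origin: on the underside of its handle, x towards the bristles
Mind the look-alikes: they are no part of the job. What is shaped like the flake but purple is not meant.

How it is judged:
On the way, in this order (a step that is already met when the one before it is completed fails the run):
1. the spatula tips the flake up by an edge, well off its fossil (angle between flake's own z axis and vertical above 0.5 rad and contact force between lifter and flake above 0.03 N), for 0.04 s.
2. the flake lies over on the board, fossil up (angle between flake's own z axis and vertical above 3.02 rad and linear speed of flake below 0.02 m/s), for 0.2 s.
At the end, for the whole second after the job is handed in: Flake flat (within 0.12 rad) on the board, fossil up, its centre at least 15 mm inside the board's edges; spatula back in its own notches, level (0.1 rad) and down on their floors (4 mm), grip within 20 mm and blade's end within 30 mm of where they were; both at rest (angle between flake's own z axis and vertical above 3.02 rad and x of flake in the frame of board between -0.115 and 0.115 m and y of flake in the frame of board between -0.155 and 0.155 m and z of flake in the frame of board between 0.021 and 0.029 m and linear speed of each of flake, lifter below 0.01 m/s and distance of lifter from where it was at the start of the episode below 0.02 m and distance of lifter_tip from where it was at the start of the episode below 0.03 m and angle between lifter's own z axis and vertical below 0.1 rad and height (world z) of lifter below 0.036 m); the robot touches nothing.
It fails at once if the gripper or arm touches the flake (contact force between any of the fingers, the arm and flake above 0.3 N).
It fails at once if the flake is lifted off or thrown: its centre rises more than 70 mm above the board (height (world z) of flake above 0.082 m).
It fails at once if the finished flake is moved by more than 10 mm (distance of done_flake from where it was at the start of the episode above 0.01 m).
It fails at once if the brush is moved by more than 15 mm (distance of brush from where it was at the start of the episode above 0.015 m).
It also fails if it takes over 54 s, if anything falls off the work surface, if the arm or the gripper's body presses on something with over 40 N, if the wrist force passes 120 N, or if a joint passes its speed limit or range.

### The arm

A 6-joint arm with a two-finger parallel gripper is mounted at the origin on the work surface. World frame = base frame: x ahead of the robot, y to its left, z up, the work surface at z = 0. Lengths are in m, angles in rad, forces in N, time in s.
With the tool pointing down it reaches from about 0.35 to 0.925 m from the base axis. Payload 6.4 kg.
Tool frame: the origin (TCP) lies at the very end of the fingers, on their centre line; the grasp point (between the pads) lies env.grasp_offset behind it (env.grasp_offset is the distance from the TCP to the grasp point, in m); x points along the fingers, y is the direction in which the jaws open and shut, and the axes are right-handed (so a half turn about x gives the same grasp; the last joint's range is limited). The gripper opens to 94 mm and grips with 3 to 60 N. Pads are 16 mm wide; open, the fingers measure 119 mm over their backs; the gripper's body (75 mm by 177 mm) begins 78 mm behind the grasp point.
Start: joints at [1.069, 0.245, 1.558, -0, 1.339, -0.174], TCP at [0.209, 0.615, 0.205] pointing down, gripper open.
Joint ranges: [-3.13, 3.13], [-1.02, 2.26], [0.13, 2.54], [-0.95, 4.09], [0.21, 2.88], [-2.74, 2.74]. Speed limits (rad/s): [2.57, 2.57, 3.14, 3.14, 3.14, 3.14].

### API

Orientations are given as a unit quaternion [x, y, z, w].
In Python, from rig import env gives the robot as it stands. The module is installed in compiled form; this text tells all that it offers.
- The arm moves only by the tool send_rows, never from a script. Its argument "steps" is a list of rows, each a list of 3 entries, a list of its own where there are three numbers: the closure, from 0 (fully open) to 1 (shut), then the shift along the tool's x, y, z in m, then the turn, a rotation vector about the tool's x, y, z in degrees. In form: [[gripper, [x, y, z], [wx, wy, wz]], ...]. A call has 1 to 12 rows; each row shifts and turns the pose as measured when the row begins, along the tool's axes as they then stand; what a row does not reach is not made up. A row lasts 1/10 s, in which the tool goes at most 50 mm and 8.59 degrees, less where a joint would pass 70% of its speed; a pose out of reach is approached as far as the arm can. A call is refused whole if a number of a shift passes 0.05 or a number of a turn 8.59, either way. A call with a gripper value outside its range is refused whole. The fingers move at their own pace and stop on an object; "force" is the grip in N (left out, the last holds). Time passes only in rows, so rows that do not move let the fingers close. It gives the time, the measured TCP pose, the force and the opening at its end, in the units of the state.
- env.read_state(): the state, without advancing time (a new reading comes with each control period).
- env.snapshot(name): name is "scene" or "top" or "wrist"; returns a dict with "color" (400x640x3 uint8, red, green, blue), "intrinsics" (3x3 intrinsics, pixels), "camera_from_world" (4x4, takes a point from world to camera coordinates). Camera axes: x right, y down, z forward; pixel columns grow to the right and rows downward; lengths in m; the calibration is good to about 2 mm. A picture is of the moment at which its call begins. There is no depth.
- env.finish_job(): hands the job in, once; it reports no verdict.
The state is a dict: "time_s": time; "q": joint angles; "qvel": joint speeds; "tau": joint torques, N m; "ee_pos": TCP position; "tcp_rot": TCP orientation; "contact_force": force on the tool from outside, world axes, zero at the start; "wrist_torque": the same for the moment, N m; "finger_gap": finger opening in m.
Only numpy, scipy, OpenCV 4.12 (cv2) and the standard library are available. Lean on these libraries where they do the work, as an engineer would, in place of code of your own. Each camera call takes 0.05 s, during which the arm holds its last target.

## Working session

There is one attempt and no reset: what is moved stays moved. The work goes in short steps, Python scripts to look and compute and a tool call to move; the robot and the scene stay as the last step left them, time stands still between calls to the robot, and variables do not carry over. Pictures are saved under pics/ and viewed, and the job is handed in when it is done.

Besides the shell and the picture viewer there is one more tool, called after "Call:" in YAML: its name, and indented under it one key for each argument. send_rows: Moves the arm, as the interface text tells. Its arguments: {"type":"object","properties":{"steps":{"type":"array","items":{"type":"array"}},"force":{"type":"number"}},"required":["steps"]}

```bash
ls; mkdir -p pics
python3 - <<'E'
from rig import env
import cv2,json
print(env.read_state(), env.grasp_offset)
for n in ["scene","top","wrist"]:
    s=env.snapshot(n)
    cv2.imwrite(f"pics/{n}0.png",s["color"][:,:,::-1])
    print(n,s["intrinsics"].round(2).tolist(),s["camera_from_world"].round(4).tolist())
E
```

```text
pics
{'time_s': 0.0, 'q': array([ 1.06889617e+00,  2.45802187e-01,  1.55896808e+00, -6.10726934e-06,
        1.33871648e+00, -1.74109760e-01]), 'qvel': array([ 0.00037774,  0.00044003, -0.00075187,  0.00132101,  0.00060577,
        0.00059486]), 'tau': array([-1.31712659e-03, -4.15830195e+01, -3.14603519e+01,  6.83497405e-02,
        3.32292588e-02, -1.15882881e-04]), 'ee_pos': array([0.20898298, 0.61486641, 0.20437767]), 'tcp_rot': array([ 0.11474025,  0.69785085, -0.11600519,  0.69741068]), 'contact_force': array([ 0.27941157, -0.21172446,  0.22576112]), 'wrist_torque': array([ 0.01792769, -0.07713124, -0.00042534]), 'finger_gap': 0.09389304325916412} 0.0188
scene [[487.0, 0.0, 322.2], [0.0, 487.0, 204.28], [0.0, 0.0, 1.0]] [[-0.7642, 0.6449, 0.0083, 0.469], [0.5291, 0.6342, -0.5637, -0.1811], [-0.3688, -0.4264, -0.8259, 1.4544], [0.0, 0.0, 0.0, 1.0]]
top [[495.33, 0.0, 322.89], [0.0, 495.33, 200.75], [0.0, 0.0, 1.0]] [[0.015, -0.9998, 0.0119, -0.1188], [-0.9824, -0.017, -0.1858, 0.4992], [0.186, -0.0089, -0.9825, 0.9451], [0.0, 0.0, 0.0, 1.0]]
wrist [[360.35, 0.0, 318.62], [0.0, 360.35, 206.88], [0.0, 0.0, 1.0]] [[0.3218, 0.9468, -0.0012, -0.6502], [0.9073, -0.308, 0.2861, -0.0294], [0.2705, -0.0932, -0.9582, 0.3922], [0.0, 0.0, 0.0, 1.0]]
```

View pics/scene0.png

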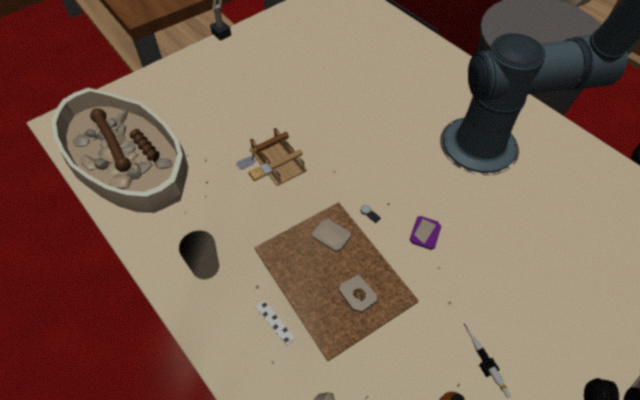

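View pics/top0.png

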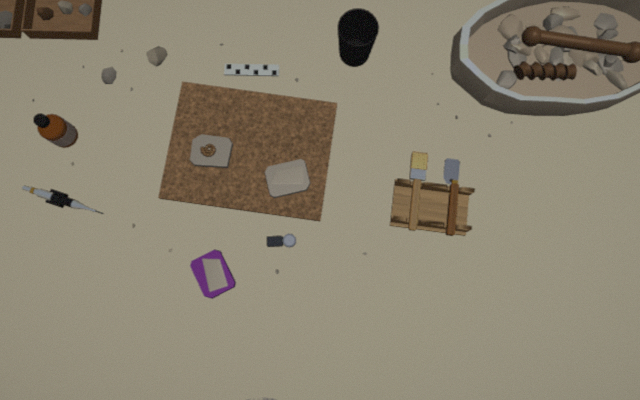

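View pics/wrist0.png

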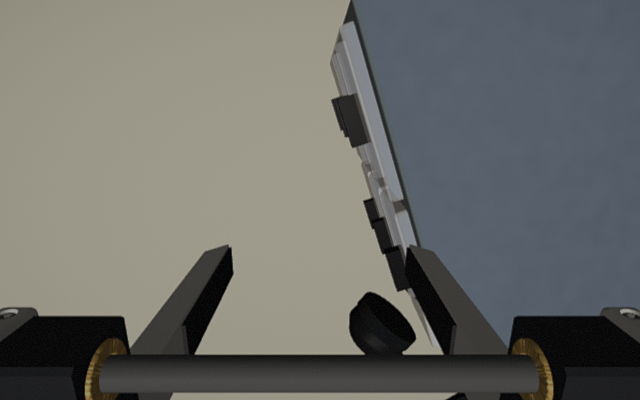

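The flake to turn is the blank one at top (288,178) and the finished one is at (211,151). In the rest, the spatula with the grey blade and dark handle is at (453,190) and the brush is at (418,190). I'll enlarge these.

```bash
cat > h.py <<'E'
import numpy as np, cv2
from rig import env
from scipy.spatial.transform import Rotation as R
def ray(s,u,v,z):
    K=s["intrinsics"];T=s["camera_from_world"]
    d=np.linalg.inv(K)@[u,v,1]
    Rm=T[:3,:3];c=-Rm.T@T[:3,3];d=Rm.T@d
    return c+d*(z-c[2])/d[2]
def proj(s,p):
    T=s["camera_from_world"];q=T[:3,:3]@np.asarray(p)+T[:3,3];q=s["intrinsics"]@q
    return q[:2]/q[2]
def crop(s,x0,y0,x1,y1,k,name):
    cv2.imwrite(name,cv2.resize(s["color"][y0:y1,x0:x1,::-1],None,fx=k,fy=k,interpolation=cv2.INTER_CUBIC))
E
python3 - <<'E'
from h import *
s=env.snapshot("top")
crop(s,380,140,480,240,6,"pics/c1.png")
crop(s,155,80,345,225,4,"pics/c2.png")
E
```

```text
(no output)
```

View pics/c1.png

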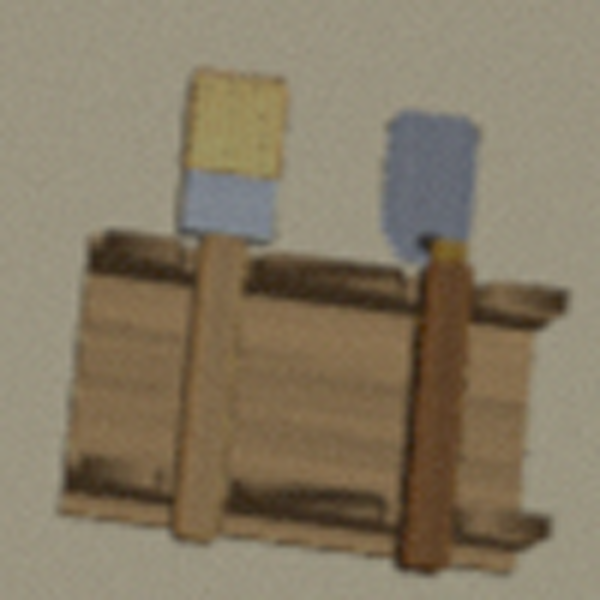

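View pics/c2.png

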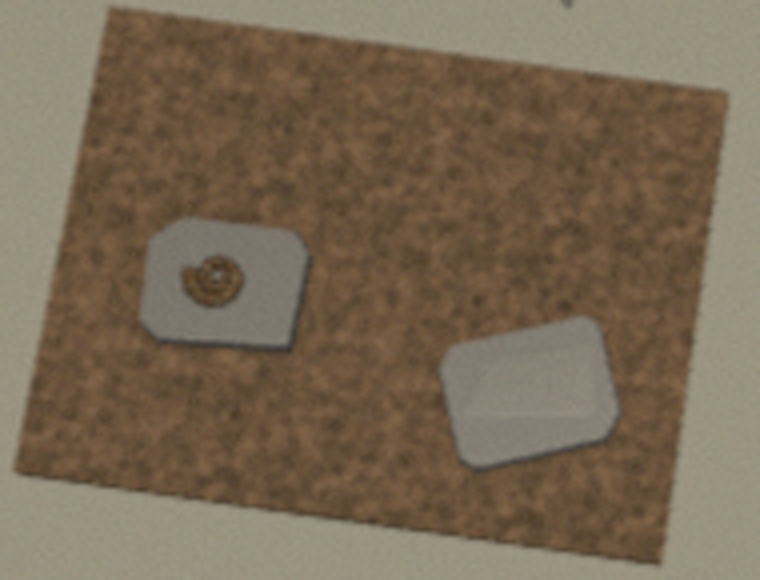

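Run:
```python
from h import *
s=env.snapshot("top")
P=lambda x,y,z,k,ox,oy:(ray(s,ox+x/k,oy+y/k,z)*1000).round(1)
a=lambda x,y,z:P(x,y,z/1000,6,380,140)
b=lambda x,y,z:P(x,y,z/1000,4,155,80)
# handle top rear, top front end
print("handle rear L/R",a(405,560,50),a(438,562,50),"front L/R",a(428,265,50),a(468,265,50))
print("blade front L/R",a(392,115,8),a(480,118,8))
print("brush rear",a(178,535,46),a(210,535,46),"front",a(205,236,46),a(243,238,46))
for n,p in dict(f1=(458,345),f2=(585,318),n1=(478,467),n2=(605,437),l1=(440,370),l2=(462,460),r1=(600,325),r2=(618,410)).items(): print(n,b(*p,25))
for p in [(110,7),(727,92),(660,563),(15,470)]: print("board",b(*p,12))
for p in [(150,235),(190,218),(290,350),(145,320),(305,250)]: print("done",b(*p,21))
print(R.from_quat(env.read_state()["tcp_rot"]).as_matrix().round(3))
```

```text
handle rear L/R [ 439.2 -358.4   50. ] [ 438.7 -369.3   50. ] front L/R [ 539.1 -369.4   50. ] [ 539.3 -382.9   50. ]
blade front L/R [ 602.9 -369.9    8. ] [ 602.4 -401.2    8. ]
brush rear [ 446.8 -284.3   46. ] [ 446.9 -294.9   46. ] front [ 548.7 -295.2   46. ] [ 548.2 -308.1   46. ]
f1 [576.2   0.9  25. ]
f2 [591.9 -64.6  25. ]
n1 [511.9 -11.6  25. ]
n2 [528.8 -76.4  25. ]
l1 [562.7   9.7  25. ]
l2 [515.4  -3.3  25. ]
r1 [588.3 -72.5  25. ]
r2 [543.1 -82.8  25. ]
board [765.  197.2  12. ]
board [ 722.9 -137.8   12. ]
board [ 465.7 -105.8   12. ]
board [508.7 228.9  12. ]
done [633.9 165.   21. ]
done [643.6 144.6  21. ]
done [573.   88.4  21. ]
done [587.7 164.6  21. ]
done [627.2  83.3  21. ]
[[-0.     0.322  0.947]
 [-0.001  0.947 -0.322]
 [-1.    -0.001 -0.   ]]
```

Call:
send_rows:
  steps:
    - [0,[0,-0.029,0.0375],[0,0,0]]
    - [0,[0,-0.029,0.0375],[0,0,0]]
    - [0,[0,-0.029,0.0375],[0,0,0]]
    - [0,[0,-0.029,0.0375],[0,0,0]]
    - [0,[0,-0.029,0.0375],[0,0,0]]
    - [0,[0,-0.029,0.0375],[0,0,0]]
    - [0,[0,-0.029,0.0375],[0,0,0]]
    - [0,[0,-0.029,0.0375],[0,0,0]]
    - [0,[0,-0.038,0.0236],[0,0,0]]
    - [0,[0,-0.038,0.0236],[0,0,0]]
    - [0,[0,-0.038,0.0236],[0,0,0]]
    - [0,[0,-0.038,0.0236],[0,0,0]]

```text
time_s: 1.45
ee_pos: [0.4673, 0.1109, 0.2047]
tcp_rot: [0.112, 0.697, -0.111, 0.699]
contact_force: [0.4, 1.3, -0.2]
finger_gap: 0.0941
```

Call:
send_rows:
  steps:
    - [0.4,[0,-0.045,0.018],[0,0,0]]
    - [0.4,[0,-0.045,0.018],[0,0,0]]
    - [0.4,[0,-0.045,0.018],[0,0,0]]
    - [0.4,[0,-0.045,0.018],[0,0,0]]
    - [0.4,[0,-0.045,0.018],[0,0,0]]
    - [0.4,[0,-0.045,0.018],[0,0,0]]
    - [0.4,[0,-0.045,0.018],[0,0,0]]
    - [0.4,[0,-0.045,0.018],[0,0,0]]
    - [0.4,[0,-0.045,0.018],[0,0,0]]
    - [0.4,[0,-0.045,0.018],[0,0,0]]
    - [0.4,[0,0,0],[-5.5,0,0]]
    - [0.4,[0,0,0],[-5.5,0,0]]

```text
time_s: 2.65
ee_pos: [0.4945, -0.3951, 0.2049]
tcp_rot: [0.045, 0.703, -0.045, 0.708]
contact_force: [-0.1, 0.4, 0.4]
finger_gap: 0.0565
```

```bash
cat >> h.py <<'E'
def delta(p,yaw,pitch=0):
    """target TCP pos (m), yaw deg of tool z heading, pitch deg nose-down. prints shift/turn in tool frame"""
    st=env.read_state();M=R.from_quat(st["tcp_rot"])
    base=R.from_matrix(np.array([[0,0,1],[0,1,0],[-1,0,0]]))
    T=R.from_euler("z",yaw,degrees=True)*R.from_euler("y",pitch,degrees=True)*base
    d=M.inv().apply(np.array(p)-st["ee_pos"])
    w=(M.inv()*T).as_rotvec(degrees=True)
    h=M.as_matrix()[:,2]
    print("t",round(st["time_s"],2),"pos",st["ee_pos"].round(4),"heading",np.degrees(np.arctan2(h[1],h[0])).round(2),"pitchdown",np.degrees(np.arcsin(-h[2])).round(2),"F",st["contact_force"].round(2),"gap",round(st["finger_gap"],4))
    print("shift mm",(d*1000).round(1),"turn",w.round(2))
E
python3 - <<'E'
from h import *
delta([.4995,-.372,.2],-7.2)
s=env.snapshot("wrist");cv2.imwrite("pics/w1.png",s["color"][:,:,::-1])
s=env.snapshot("top");crop(s,380,140,480,240,6,"pics/t1.png")
E
```

```text
t 2.65 pos [ 0.4945 -0.3951  0.2049] heading -7.31 pitchdown -0.44 F [-0.14  0.35  0.4 ] gap 0.0565
shift mm [ 4.9 23.5  2. ] turn [-0.11  0.44 -0.03]
```

View pics/w1.png

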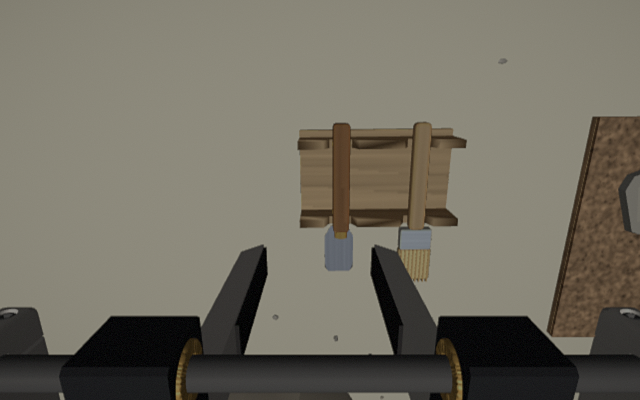

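The wrist view shows the dark spatula handle from (342,125) to (342,234) with its blade end at (339,270). The brush is to its right at x≈420.

Run:
```python
from h import *
s=env.snapshot("wrist");crop(s,290,110,470,290,4,"pics/w1c.png")
for u,v,z in [(342,125,50),(342,233,50),(339,270,7),(422,123,46)]: print((ray(s,u,v,z/1000)*1000).round(1))
```

```text
[ 437.7 -364.3   50. ]
[ 541.5 -375.9   50. ]
[ 603.5 -383.6    7. ]
[ 445.7 -291.4   46. ]
```

View pics/w1c.png

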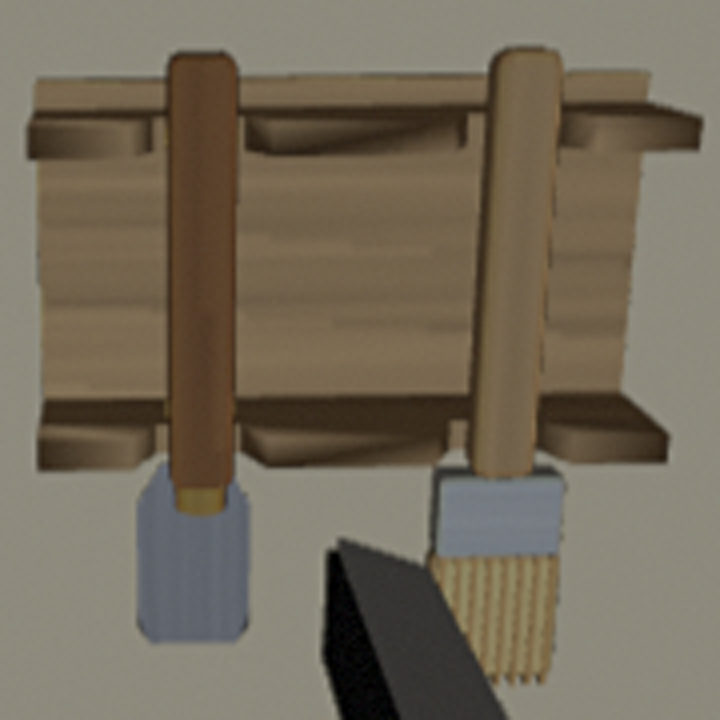

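Call:
send_rows:
  steps:
    - [0.4,[0.04,0.0238,0.003],[0.4,0.44,0]]
    - [0.4,[0.045,0,0],[0,0,0]]
    - [0.4,[0.035,0,0],[0,0,0]]
    - [0.4,[0,0,0],[0,0,0]]

```text
time_s: 3.2
ee_pos: [0.5036, -0.3693, 0.0852]
tcp_rot: [0.05, 0.703, -0.053, 0.707]
contact_force: [-0.6, -0.7, -0.8]
finger_gap: 0.0563
```

Run:
```python
from h import *
delta([.5003,-.3716,.023],-6.8)
```

```text
t 3.2 pos [ 0.5036 -0.3693  0.0852] heading -8.32 pitchdown -0.31 F [-0.58 -0.66 -0.8 ] gap 0.0563
shift mm [62.2 -2.6 -3.3] turn [-1.52  0.31  0.21]
```

Call:
send_rows:
  steps:
    - [0.4,[0.03,-0.0026,-0.003],[-1.5,0.3,0.2]]
    - [0.4,[0.02,0,0],[0,0,0]]
    - [0.4,[0.012,0,0],[0,0,0]]
    - [0.4,[0,0,0],[0,0,0]]

```text
time_s: 3.6
ee_pos: [0.504, -0.3732, 0.0283]
tcp_rot: [0.04, 0.704, -0.045, 0.708]
contact_force: [0.3, 0.1, -0.3]
finger_gap: 0.0563
```

Run:
```python
from h import *
delta([.5003,-.3716,.023],-6.8)
s=env.snapshot("top");crop(s,380,140,480,240,6,"pics/t2.png")
```

```text
t 3.6 pos [ 0.504  -0.3732  0.0283] heading -6.9 pitchdown -0.37 F [ 0.32  0.14 -0.28] gap 0.0563
shift mm [ 5.3  1.2 -3.9] turn [-0.1   0.37  0.31]
```

View pics/t2.png

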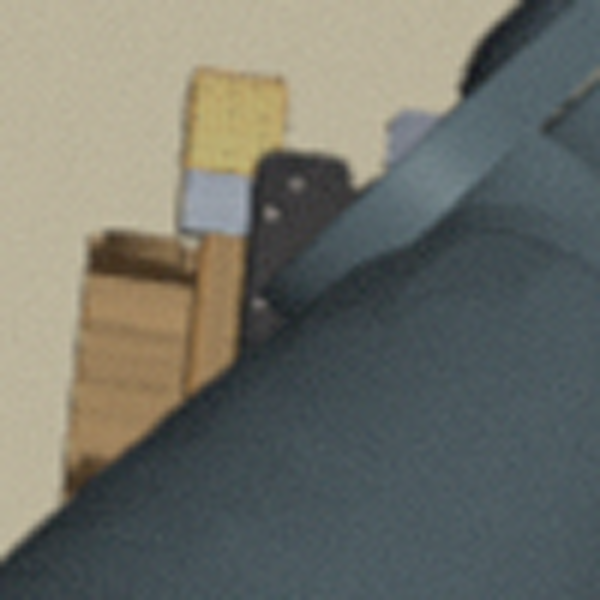

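Call:
send_rows:
  steps:
    - [0.4,[0.006,0.0012,-0.0045],[0,0.35,0.3]]
    - [0.4,[0.001,0,-0.001],[0,0,0]]
    - [0.4,[0,0,0],[0,0,0]]

```text
time_s: 3.95
ee_pos: [0.5012, -0.3741, 0.0266]
tcp_rot: [0.04, 0.703, -0.045, 0.708]
contact_force: [-0.8, 0.0, -1.1]
finger_gap: 0.0565
```

Run:
```python
from h import *
delta([.5003,-.3716,.023],-6.8)
```

```text
t 3.95 pos [ 0.5012 -0.3741  0.0266] heading -6.91 pitchdown -0.4 F [-0.76  0.02 -1.15] gap 0.0565
shift mm [ 3.6  2.4 -1.2] turn [-0.11  0.4   0.33]
```

Call:
send_rows:
  steps:
    - [0.4,[0.004,0.004,-0.002],[-0.1,0.4,0.3]]
    - [0.4,[0.003,0.002,0],[0,0.2,0.1]]

```text
time_s: 4.15
ee_pos: [0.5004, -0.3684, 0.0207]
tcp_rot: [0.042, 0.707, -0.042, 0.705]
contact_force: [-0.0, -0.0, -0.0]
finger_gap: 0.0563
```

Run:
```python
from h import *
delta([.5003,-.3716,.023],-6.8)
```

```text
t 4.15 pos [ 0.5004 -0.3684  0.0207] heading -6.84 pitchdown 0.13 F [-0.   -0.   -0.05] gap 0.0563
shift mm [-2.3 -3.2  0.3] turn [-0.04 -0.13 -0.01]
```

Call:
send_rows:
  steps:
    - [0.4,[-0.0015,-0.0025,0],[0,0,0]]
    - [0.4,[0,0,0],[0,0,0]]

```text
time_s: 4.35
ee_pos: [0.5, -0.3705, 0.0218]
tcp_rot: [0.042, 0.707, -0.042, 0.705]
contact_force: [-0.1, -0.4, 0.3]
finger_gap: 0.0564
```

Run:
```python
from h import *
delta([.5003,-.3716,.023],-6.8)
```

```text
t 4.35 pos [ 0.5    -0.3705  0.0218] heading -6.81 pitchdown 0.17 F [-0.12 -0.36  0.29] gap 0.0564
shift mm [-1.2 -1.1  0.4] turn [-0.01 -0.17 -0.04]
```

Call:
send_rows:
  steps:
    - [0.7,[0,-0.001,0],[0,0,0]]
    - [1,[0,0,0],[0,0,0]]
    - [1,[0,0,0],[0,0,0]]
    - [1,[0,0,0],[0,0,0]]
    - [1,[0,0,0],[0,0,0]]
    - [1,[0,0,0],[0,0,0]]
  force: 50

```text
time_s: 4.95
ee_pos: [0.5, -0.3719, 0.0219]
tcp_rot: [0.042, 0.707, -0.042, 0.705]
contact_force: [0.2, 0.1, -1.2]
finger_gap: 0.0151
```

Run:
```python
from h import *
delta([.5003,-.3716,.023],-6.8)
```

```text
t 4.95 pos [ 0.5    -0.3719  0.0219] heading -6.82 pitchdown 0.16 F [ 0.16  0.11 -1.15] gap 0.0151
shift mm [-1.1  0.3  0.3] turn [-0.02 -0.16 -0.03]
```

Call:
send_rows:
  steps:
    - [1,[-0.02,0,0],[0,0,0]]
    - [1,[-0.03,0,0],[0,0,0]]
    - [1,[-0.04,0,0],[0,0,0]]
    - [1,[-0.02,0,0],[0,0,0]]
    - [1,[0,0,0],[0,0,0]]

```text
time_s: 5.45
ee_pos: [0.4987, -0.3703, 0.1327]
tcp_rot: [0.044, 0.709, -0.04, 0.703]
contact_force: [0.6, -0.5, -0.5]
finger_gap: 0.0157
```

Run:
```python
from h import *
delta([.405,-.0746,.125],14)
s=env.snapshot("scene");crop(s,200,90,360,210,5,"pics/s3.png")
```

```text
t 5.45 pos [ 0.4987 -0.3703  0.1327] heading -6.82 pitchdown 0.45 F [ 0.56 -0.52 -0.54] gap 0.0157
shift mm [  10.1  282.4 -128.1] turn [-20.83  -0.39  -0.35]
```

View pics/s3.png

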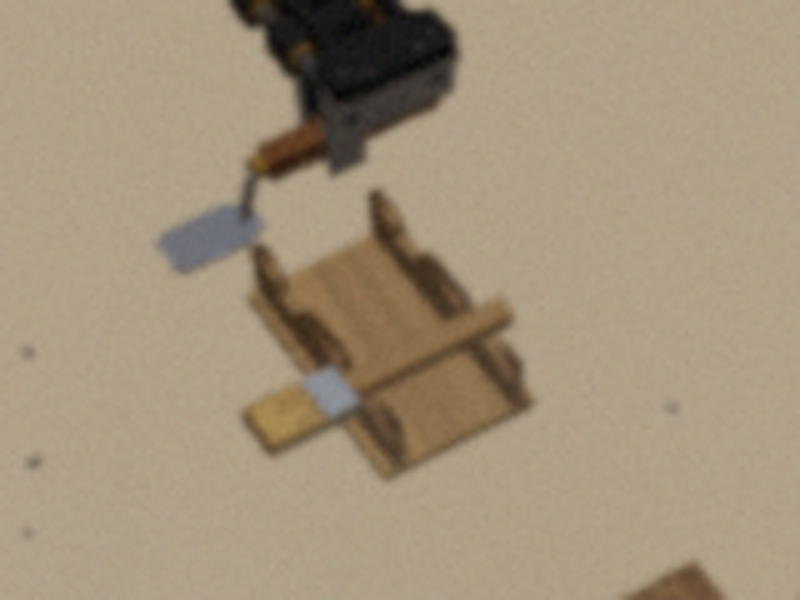

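Call:
send_rows:
  steps:
    - [1,[0,0.035,-0.016],[0,0,0]]
    - [1,[0,0.035,-0.016],[0,0,0]]
    - [1,[0,0.035,-0.016],[0,0,0]]
    - [1,[0,0.035,-0.016],[0,0,0]]
    - [1,[0,0.035,-0.016],[0,0,0]]
    - [1,[0,0.035,-0.016],[0,0,0]]
    - [1,[0,0.035,-0.016],[0,0,0]]
    - [1,[0,0.035,-0.016],[0,0,0]]
    - [1,[0,0,0],[-6.9,0,0]]
    - [1,[0,0,0],[-6.9,0,0]]
    - [1,[0,0,0],[-6.9,0,0]]
    - [1,[0,0,0],[0,0,0]]

```text
time_s: 6.7
ee_pos: [0.3871, -0.0578, 0.1122]
tcp_rot: [-0.078, 0.714, 0.101, 0.689]
contact_force: [0.1, -0.2, -1.3]
finger_gap: 0.0157
```

Run:
```python
from h import *
delta([.405,-.0746,.07],14)
s=env.snapshot("scene");crop(s,240,190,440,340,4,"pics/s4.png")
s=env.snapshot("top");crop(s,160,80,360,230,4,"pics/t4.png")
```

```text
t 6.7 pos [ 0.3871 -0.0578  0.1122] heading 14.59 pitchdown 1.8 F [ 0.08 -0.18 -1.28] gap 0.0157
shift mm [ 41.  -22.3  14.4] turn [ 0.55 -1.81 -2.08]
```

View pics/s4.png

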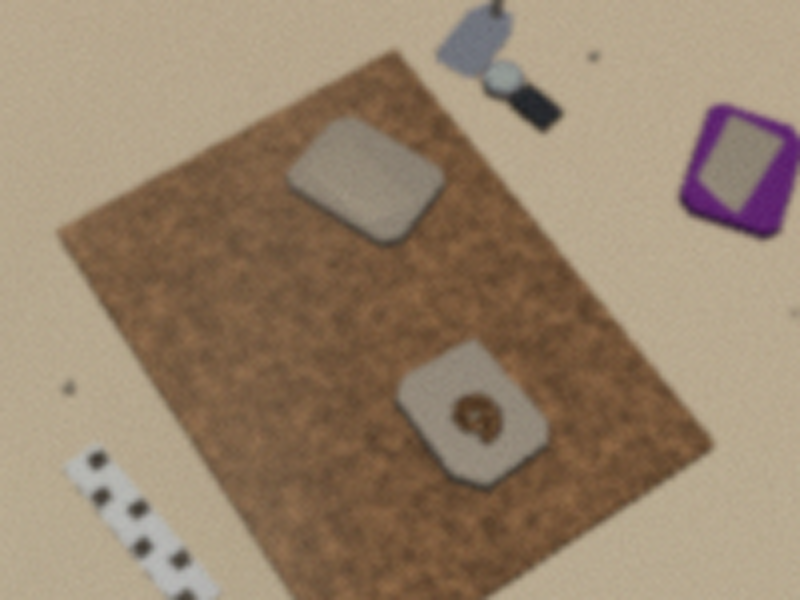

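View pics/t4.png

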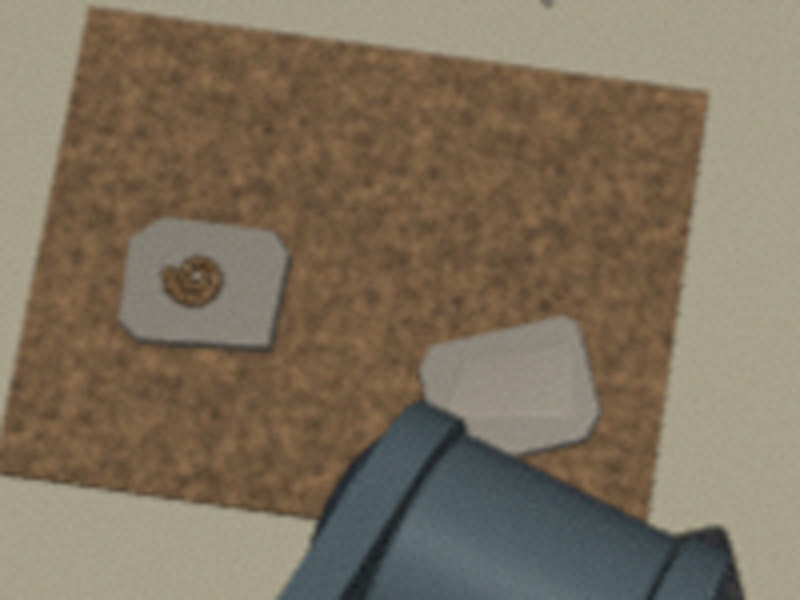

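Run:
```python
from h import *
s=env.snapshot("scene")
b=lambda x,y,z:(ray(s,240+x/4,190+y/4,z/1000)*1000).round(1)
for p in [(362,120),(435,164),(300,186),(372,233),(297,163),(340,120)]: print("flake top",p,b(*p,25))
print("loupe lens",b(502,78,5),"handle L/R",b(508,97,5),b(560,112,5),b(545,130,5))
print("board",b(397,50,12),b(713,445,12),b(58,232,12))
print("blade tip pred from tcp:",)
st=env.read_state();M=R.from_quat(st["tcp_rot"]).as_matrix()
tip=st["ee_pos"]+M@np.array([.0159,0,.105]);print(tip.round(4),(proj(s,tip)-[240,190])*4)
t=env.snapshot("top")
print("top loupe",(ray(t,290,240,.005)*1000).round(1),(ray(t,268,241,.005)*1000).round(1),(ray(t,283,241,.005)*1000).round(1))
crop(s,330,190,410,250,9,"pics/l.png")
```

```text
flake top (362, 120) [528.1 -68.3  25. ]
flake top (435, 164) [513.9 -13.   25. ]
flake top (300, 186) [590.8 -55.9  25. ]
flake top (372, 233) [578.   -0.7  25. ]
flake top (297, 163) [581.4 -70.3  25. ]
flake top (340, 120) [539.1 -77.5  25. ]
loupe lens [425.2 -42.7   5. ] handle L/R [432.6 -28.9   5. ] [414.1   2.    5. ] [431.6   5.9   5. ]
board [ 467.8 -101.7   12. ] [511.6 232.5  12. ] [ 725.2 -134.2   12. ]
blade tip pred from tcp:
[ 0.4887 -0.0316  0.0938] [451.06788378  64.45067526]
top loupe [425.7 -44.7   5. ] [422.9   0.5   5. ] [423.4 -30.3   5. ]
```

View pics/l.png

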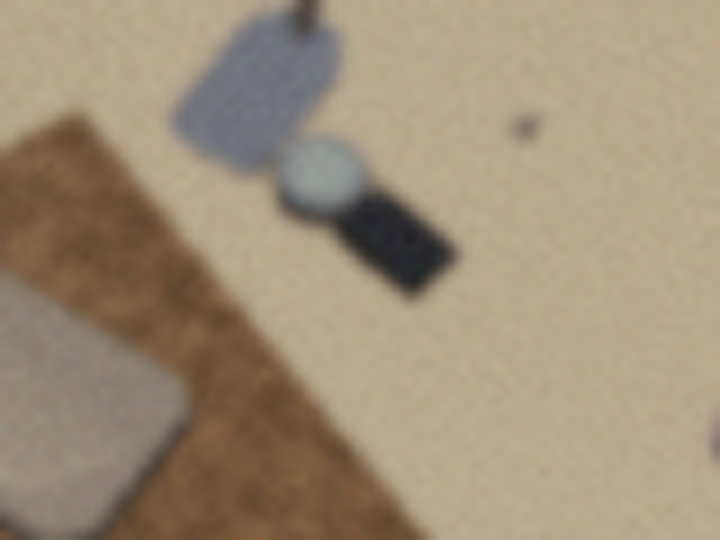

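Call:
send_rows:
  steps:
    - [1,[0.02,-0.0265,0.012],[0.6,0,-1]]
    - [1,[0.02,0,0],[0,0,-1]]
    - [1,[0.015,0,0],[0,0,0]]
    - [1,[0.005,0,0],[0,0,0]]
    - [1,[0,0,0],[0,0,0]]

```text
time_s: 7.4
ee_pos: [0.4065, -0.0828, 0.0511]
tcp_rot: [-0.085, 0.712, 0.08, 0.693]
contact_force: [0.2, 0.5, -1.6]
finger_gap: 0.0154
```

```bash
cat >> h.py <<'E'
def tip():
    st=env.read_state();M=R.from_quat(st["tcp_rot"])*R.from_euler("y",-.16,degrees=True)
    p=st["ee_pos"]+M.apply([.0159,0,.105]);print("tip mm",(p*1000).round(1));return p
E
python3 - <<'E'
from h import *
delta([.404,-.0793,.0311],14,1.5);tip()
E
```

```text
t 7.4 pos [ 0.4065 -0.0828  0.0511] heading 13.39 pitchdown 1.57 F [ 0.19  0.45 -1.6 ] gap 0.0154
shift mm [20.   4.1 -1.1] turn [-0.61 -0.07  0.2 ]
tip mm [508.3 -58.7  32.6]
```

Call:
send_rows:
  steps:
    - [1,[0.012,0.004,-0.002],[-0.6,0,0.2]]
    - [1,[0.004,0,0],[0,0,0]]
    - [1,[0.001,0,0],[0,0,0]]

```text
time_s: 7.7
ee_pos: [0.4041, -0.0798, 0.0344]
tcp_rot: [-0.088, 0.711, 0.084, 0.693]
contact_force: [-0.2, -0.5, -1.6]
finger_gap: 0.0158
```

Run:
```python
from h import *
delta([.404,-.0793,.0311],14,1.5);tip()
s=env.snapshot("scene");crop(s,280,190,400,290,6,"pics/s5.png")
```

```text
t 7.7 pos [ 0.4041 -0.0798  0.0344] heading 13.98 pitchdown 1.44 F [-0.23 -0.49 -1.64] gap 0.0158
shift mm [3.3 0.5 0.2] turn [-0.02  0.06  0.09]
tip mm [505.6 -54.6  16.1]
```

View pics/s5.png

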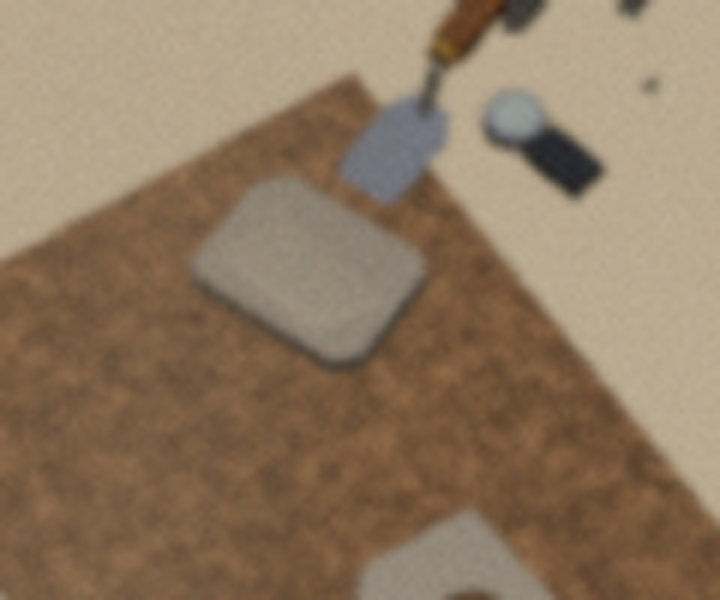

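Call:
send_rows:
  steps:
    - [1,[0.003,0.003,0],[0,0,0]]
    - [1,[0.001,0,0],[0,0,0]]

```text
time_s: 7.95
ee_pos: [0.4035, -0.0768, 0.0306]
tcp_rot: [-0.088, 0.71, 0.084, 0.693]
contact_force: [-1.1, 0.5, -1.6]
finger_gap: 0.0153
```

Run:
```python
from h import *
delta([.404,-.0793,.0311],14,1.5);tip()
```

```text
t 7.95 pos [ 0.4035 -0.0768  0.0306] heading 13.97 pitchdown 1.4 F [-1.12  0.49 -1.61] gap 0.0153
shift mm [-0.5 -2.5 -0.1] turn [-0.03  0.1   0.12]
tip mm [505.  -51.6  12.4]
```

Call:
send_rows:
  steps:
    - [1,[0,0,0.008],[0,0,0]]
    - [1,[-0.0003,0,0.008],[0,0,0]]
    - [1,[-0.0003,0,0.006],[0,0,0]]
    - [1,[-0.0001,0,0.004],[0,0,0]]

```text
time_s: 8.35
ee_pos: [0.4314, -0.0702, 0.0312]
tcp_rot: [-0.088, 0.71, 0.084, 0.694]
contact_force: [-0.1, 0.3, -1.3]
finger_gap: 0.0156
```

Run:
```python
from h import *
delta([.404,-.0793,.0311],14,1.5);p=tip();print(p[:2]@[.970,.242])
s=env.snapshot("scene");crop(s,280,190,400,290,6,"pics/s6.png")
```

```text
t 8.35 pos [ 0.4314 -0.0702  0.0312] heading 13.96 pitchdown 1.31 F [-0.06  0.32 -1.25] gap 0.0156
shift mm [  0.8  -2.2 -28.8] turn [-0.04  0.19  0.18]
tip mm [533.  -45.   13.2]
0.5061271999037403
```

View pics/s6.png

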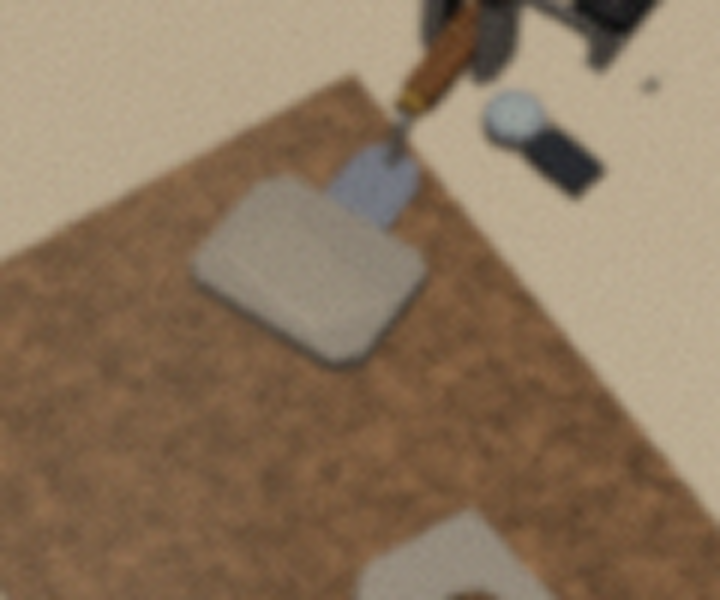

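Call:
send_rows:
  steps:
    - [1,[-0.004,0,0],[0,0,0]]
    - [1,[-0.005,0,0.0005],[0,0,0]]
    - [1,[-0.005,0,0.001],[0,0,0]]
    - [1,[-0.005,0,0.0015],[0,0,0]]
    - [1,[-0.005,0,0.002],[0,0,0]]

```text
time_s: 8.9
ee_pos: [0.4367, -0.0684, 0.0564]
tcp_rot: [-0.088, 0.71, 0.084, 0.693]
contact_force: [0.6, -0.2, -1.2]
finger_gap: 0.0156
```

Run:
```python
from h import *
delta([.404,-.0793,.0311],14,1.5);p=tip();print(p[:2]@[.970,.242])
s=env.snapshot("scene");crop(s,280,190,400,290,6,"pics/s7.png")
```

```text
t 8.9 pos [ 0.4367 -0.0684  0.0564] heading 13.97 pitchdown 1.39 F [ 0.57 -0.25 -1.2 ] gap 0.0156
shift mm [ 26.1  -2.6 -33.8] turn [-0.03  0.11  0.12]
tip mm [538.3 -43.1  38.2]
0.511686896924002
```

View pics/s7.png

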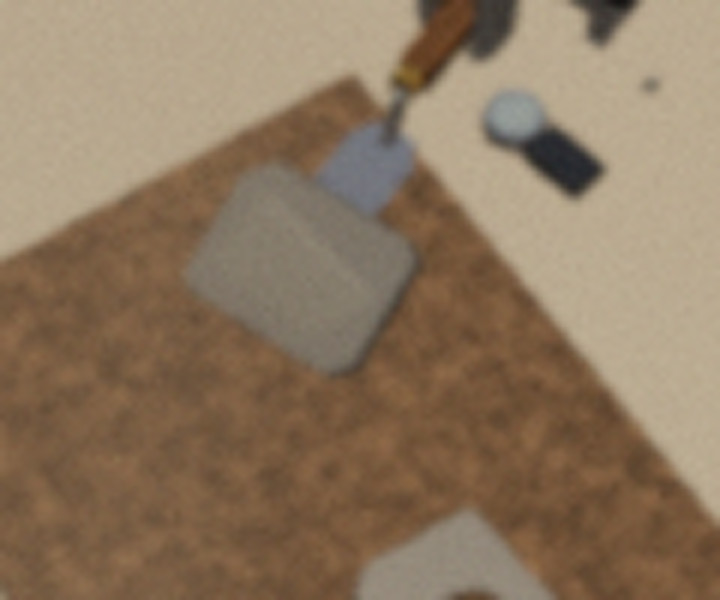

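Call:
send_rows:
  steps:
    - [1,[-0.0045,0,0.0028],[0,0,0]]
    - [1,[-0.004,0,0.0033],[0,0,0]]
    - [1,[-0.0035,0,0.0038],[0,0,0]]

```text
time_s: 9.25
ee_pos: [0.4477, -0.066, 0.07]
tcp_rot: [-0.088, 0.71, 0.084, 0.694]
contact_force: [0.3, -0.0, -1.1]
finger_gap: 0.0157
```

Run:
```python
from h import *
delta([.404,-.0793,.0311],14,1.5);p=tip();print(p[:2]@[.970,.242])
s=env.snapshot("scene");crop(s,280,190,400,290,6,"pics/s8.png")
```

```text
t 9.25 pos [ 0.4477 -0.066   0.07  ] heading 13.96 pitchdown 1.34 F [ 0.31 -0.04 -1.13] gap 0.0157
shift mm [ 40.   -2.3 -44.7] turn [-0.04  0.16  0.17]
tip mm [549.3 -40.8  51.9]
0.5229485249425183
```

View pics/s8.png

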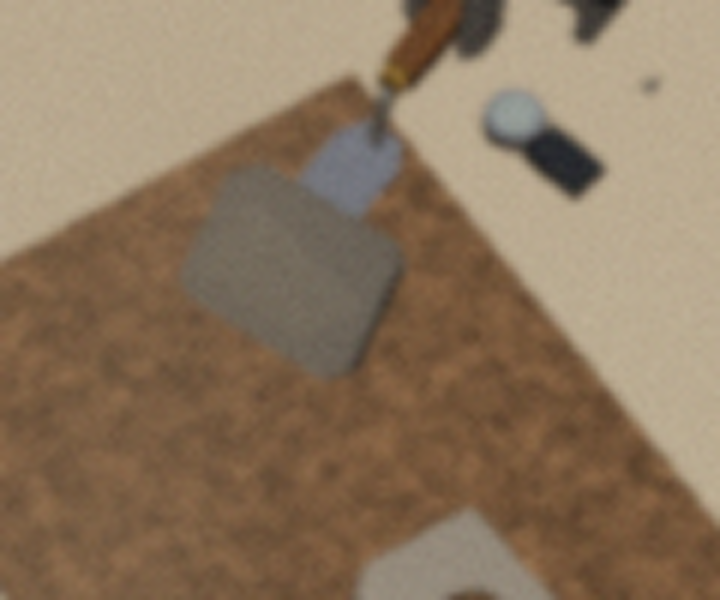

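Call:
send_rows:
  steps:
    - [1,[-0.0035,0,0.004],[0,0,0]]
    - [1,[-0.003,0,0.0045],[0,0,0]]
    - [1,[-0.0025,0,0.005],[0,0,0]]

```text
time_s: 9.6
ee_pos: [0.4628, -0.0625, 0.0799]
tcp_rot: [-0.088, 0.709, 0.084, 0.694]
contact_force: [-0.6, -0.2, -0.2]
finger_gap: 0.0155
```

Run:
```python
from h import *
delta([.404,-.0793,.0311],14,1.5);p=tip();print(p[:2]@[.970,.242])
s=env.snapshot("scene");crop(s,280,190,400,290,6,"pics/s9.png")
```

```text
t 9.6 pos [ 0.4628 -0.0625  0.0799] heading 13.96 pitchdown 1.27 F [-0.55 -0.19 -0.17] gap 0.0155
shift mm [ 50.1  -2.  -60.1] turn [-0.04  0.23  0.2 ]
tip mm [564.4 -37.3  62. ]
0.5384666488167518
```

View pics/s9.png

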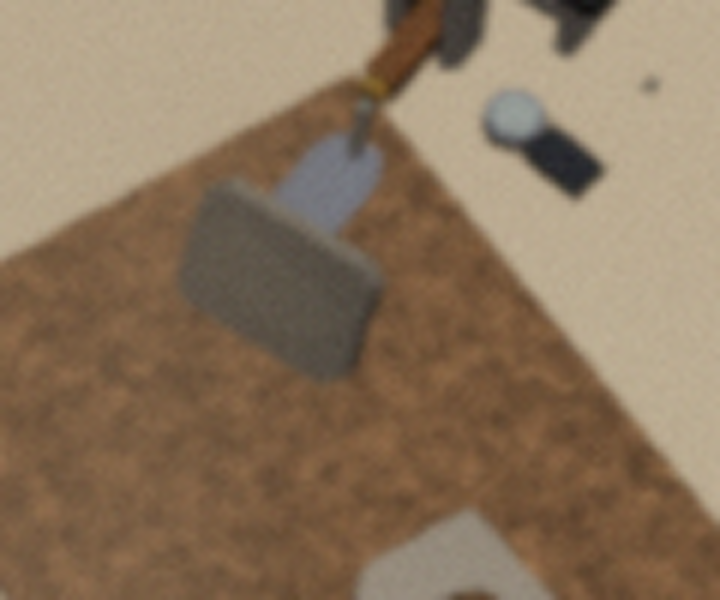

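Call:
send_rows:
  steps:
    - [1,[-0.0015,0,0.0045],[0,0,0]]
    - [1,[-0.001,0,0.0045],[0,0,0]]
    - [1,[-0.0005,0,0.0045],[0,0,0]]

```text
time_s: 9.95
ee_pos: [0.4782, -0.059, 0.0834]
tcp_rot: [-0.088, 0.709, 0.084, 0.695]
contact_force: [0.2, 0.2, -0.8]
finger_gap: 0.0153
```

Run:
```python
from h import *
delta([.404,-.0793,.0311],14,1.5);p=tip();print(p[:2]@[.970,.242])
s=env.snapshot("scene");crop(s,280,190,400,290,6,"pics/s10.png")
```

```text
t 9.95 pos [ 0.4782 -0.059   0.0834] heading 13.96 pitchdown 1.17 F [ 0.17  0.23 -0.8 ] gap 0.0153
shift mm [ 53.9  -1.6 -75.8] turn [-0.04  0.33  0.24]
tip mm [579.8 -33.8  65.7]
0.5542022099431706
```

View pics/s10.png

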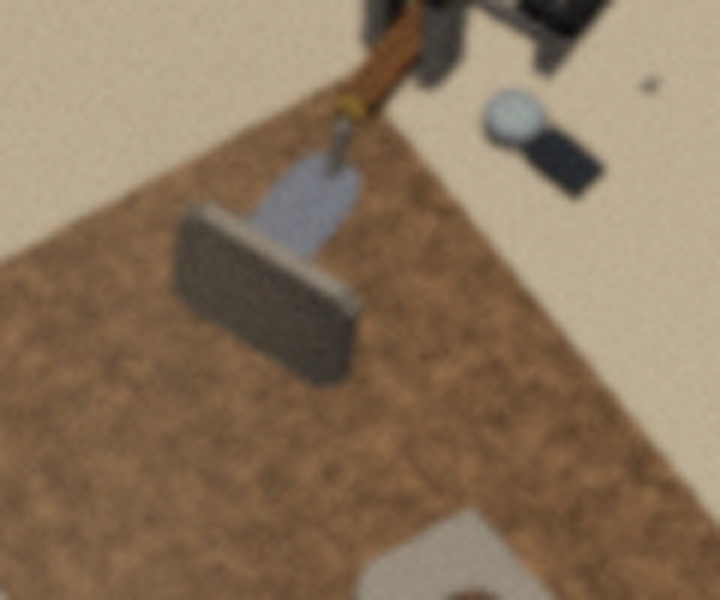

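Call:
send_rows:
  steps:
    - [1,[0,0,0.004],[0,0,0]]
    - [1,[0,0,0.004],[0,0,0]]
    - [1,[0.0005,0,0.004],[0,0,0]]
    - [1,[0.0005,0,0.004],[0,0,0]]
    - [1,[0.0005,0,0.003],[0,0,0]]

```text
time_s: 10.5
ee_pos: [0.4986, -0.054, 0.0813]
tcp_rot: [-0.088, 0.709, 0.084, 0.695]
contact_force: [0.3, -1.2, -0.5]
finger_gap: 0.0157
```

Run:
```python
from h import *
delta([.404,-.0793,.0311],14,1.5);p=tip();print(p[:2]@[.970,.242])
s=env.snapshot("scene");crop(s,260,190,400,290,6,"pics/s11.png")
```

```text
t 10.5 pos [ 0.4986 -0.054   0.0813] heading 13.96 pitchdown 1.15 F [ 0.34 -1.22 -0.47] gap 0.0157
shift mm [ 52.1  -1.5 -96.9] turn [-0.04  0.35  0.24]
tip mm [600.2 -28.8  63.6]
0.5752331974587678
```

View pics/s11.png

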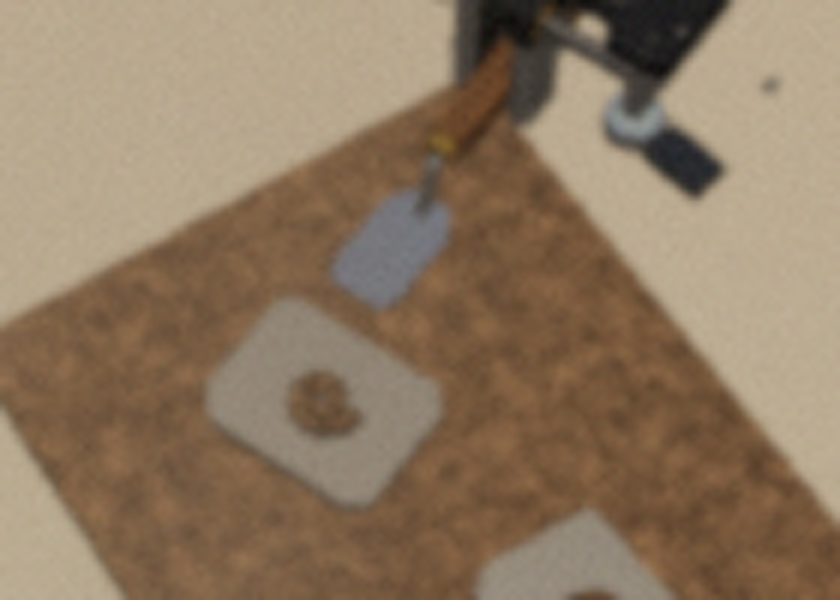

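The flake has turned over: fossil up at (322,403) in the crop, clear of the blade. Next I return the spatula.

Call:
send_rows:
  steps:
    - [1,[-0.01,0,-0.01],[0,0,0]]
    - [1,[-0.03,0,0],[0,0,0]]
    - [1,[-0.03,0,0],[0,0,0]]
    - [1,[0,0,0],[6.9,0,0]]
    - [1,[0,0,0],[6.9,0,0]]
    - [1,[0,0,0],[6.9,0,0]]
    - [1,[0,0,0],[0,0,0]]

```text
time_s: 11.25
ee_pos: [0.4898, -0.0555, 0.1537]
tcp_rot: [0.043, 0.712, -0.05, 0.699]
contact_force: [-0.6, 0.4, 0.4]
finger_gap: 0.0155
```

Run:
```python
from h import *
delta([.5,-.372,.13],-6.82,.16)
```

```text
t 11.25 pos [ 0.4898 -0.0555  0.1537] heading -7.48 pitchdown 1.08 F [-0.56  0.44  0.38] gap 0.0155
shift mm [  26.1 -312.2   51.8] turn [-0.65 -0.92  0.63]
```

Call:
send_rows:
  steps:
    - [1,[0,-0.04,0.0065],[0,0,0]]
    - [1,[0,-0.04,0.0065],[0,0,0]]
    - [1,[0,-0.04,0.0065],[0,0,0]]
    - [1,[0,-0.04,0.0065],[0,0,0]]
    - [1,[0,-0.04,0.0065],[0,0,0]]
    - [1,[0,-0.04,0.0065],[0,0,0]]
    - [1,[0,-0.04,0.0065],[0,0,0]]
    - [1,[0,-0.03,0.006],[-0.6,-0.9,0.6]]
    - [1,[0,0,0],[0,0,0]]
    - [1,[0,0,0],[0,0,0]]

```text
time_s: 12.25
ee_pos: [0.5035, -0.3804, 0.1531]
tcp_rot: [0.032, 0.708, -0.03, 0.705]
contact_force: [-0.5, -0.8, -1.4]
finger_gap: 0.0157
```

Run:
```python
from h import *
delta([.5,-.372,.08],-6.82,.16)
s=env.snapshot("scene");crop(s,200,90,360,210,5,"pics/s12.png")
```

```text
t 12.25 pos [ 0.5035 -0.3804  0.1531] heading -5.06 pitchdown 0.3 F [-0.45 -0.8  -1.41] gap 0.0157
shift mm [73.1  7.9 -3.9] turn [ 1.76 -0.14 -0.15]
```

View pics/s12.png

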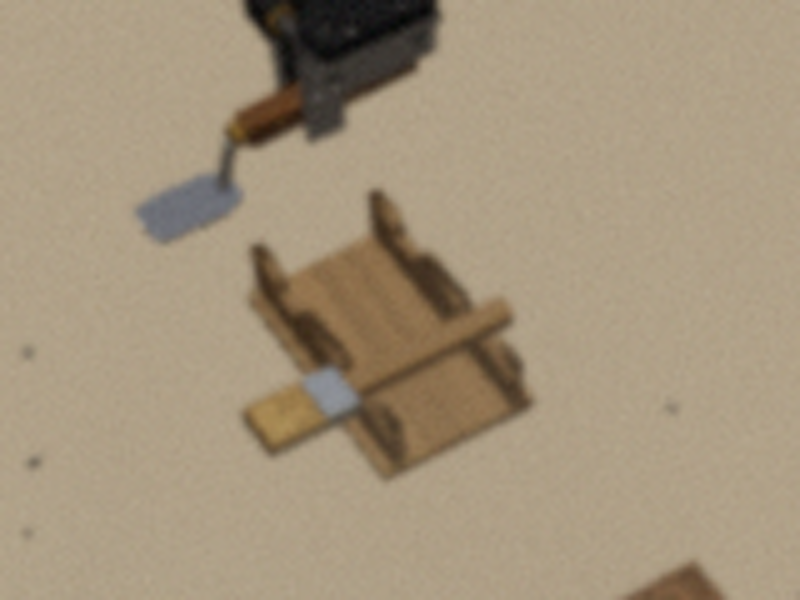

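Call:
send_rows:
  steps:
    - [1,[0.03,0.008,-0.004],[1.7,0,0]]
    - [1,[0.03,0,0],[0,0,0]]
    - [1,[0.02,0,0],[0,0,0]]
    - [1,[0,0,0],[0,0,0]]

```text
time_s: 12.7
ee_pos: [0.5012, -0.3667, 0.0722]
tcp_rot: [0.039, 0.707, -0.038, 0.705]
contact_force: [-0.3, 0.5, -1.4]
finger_gap: 0.0157
```

Run:
```python
from h import *
delta([.5,-.372,.05],-6.82,.16)
```

```text
t 12.7 pos [ 0.5012 -0.3667  0.0722] heading -6.29 pitchdown 0.23 F [-0.27  0.55 -1.38] gap 0.0157
shift mm [22.2 -5.4 -0.5] turn [ 0.53 -0.07 -0.07]
```

Call:
send_rows:
  steps:
    - [1,[0.015,-0.005,-0.0005],[0.5,0,0]]
    - [1,[0.006,0,0],[0,0,0]]
    - [1,[0,0,0],[0,0,0]]

```text
time_s: 13.0
ee_pos: [0.5014, -0.3709, 0.052]
tcp_rot: [0.041, 0.707, -0.041, 0.705]
contact_force: [0.0, 0.1, -0.7]
finger_gap: 0.0155
```

Run:
```python
from h import *
delta([.5,-.372,.0219],-6.82,.16)
s=env.snapshot("scene");crop(s,200,90,360,210,5,"pics/s13.png")
```

```text
t 13.0 pos [ 0.5014 -0.3709  0.052 ] heading -6.62 pitchdown 0.12 F [ 0.    0.14 -0.68] gap 0.0155
shift mm [30.1 -1.2 -1.2] turn [0.2  0.04 0.03]
```

View pics/s13.png

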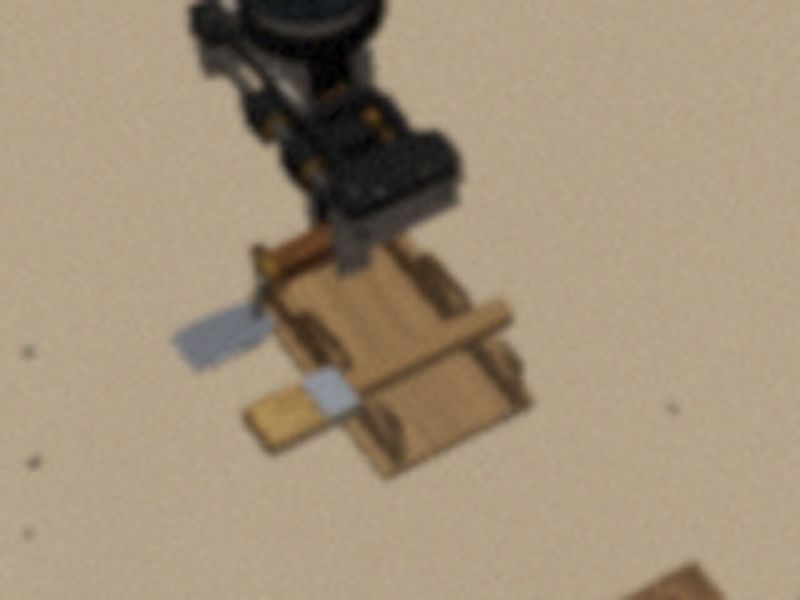

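Call:
send_rows:
  steps:
    - [1,[0.012,-0.001,-0.001],[0.2,0,0]]
    - [1,[0.008,0,0],[0,0,0]]
    - [1,[0.005,0,0],[0,0,0]]
    - [1,[0.002,0,0],[0,0,0]]

```text
time_s: 13.45
ee_pos: [0.5012, -0.3733, 0.0252]
tcp_rot: [0.041, 0.706, -0.043, 0.706]
contact_force: [-0.3, -0.5, -1.0]
finger_gap: 0.0151
```

Run:
```python
from h import *
delta([.5,-.372,.0219],-6.82,.16)
```

```text
t 13.45 pos [ 0.5012 -0.3733  0.0252] heading -6.84 pitchdown -0.06 F [-0.28 -0.45 -0.96] gap 0.0151
shift mm [ 3.3  1.2 -1.4] turn [-0.02  0.22  0.18]
```

Call:
send_rows:
  steps:
    - [1,[0.002,0.001,-0.001],[0,0.2,0]]
    - [1,[0.001,0,0],[0,0,0]]
    - [1,[0.0005,0,0],[0,0,0]]

```text
time_s: 13.75
ee_pos: [0.5001, -0.372, 0.0218]
tcp_rot: [0.041, 0.707, -0.043, 0.704]
contact_force: [-2.5, 2.9, 4.7]
finger_gap: 0.0154
```

Run:
```python
from h import *
delta([.5,-.372,.0219],-6.82,.16)
```

```text
t 13.75 pos [ 0.5001 -0.372   0.0218] heading -6.84 pitchdown 0.22 F [-2.55  2.89  4.66] gap 0.0154
shift mm [-0.1  0.  -0.2] turn [-0.02 -0.06  0.14]
```

Call:
send_rows:
  steps:
    - [0.4,[0,0,0],[0,0,0]]
    - [0.4,[0,0,0],[0,0,0]]
    - [0.4,[0,0,0],[0,0,0]]
    - [0.4,[0,0,0],[0,0,0]]

```text
time_s: 14.15
ee_pos: [0.5011, -0.3729, 0.0228]
tcp_rot: [0.041, 0.706, -0.044, 0.705]
contact_force: [0.9, 0.5, -0.1]
finger_gap: 0.0442
```

Run:
```python
from h import *
delta([.5,-.372,.0219],-6.82,.16)
```

```text
t 14.15 pos [ 0.5011 -0.3729  0.0228] heading -6.85 pitchdown 0.07 F [ 0.89  0.52 -0.09] gap 0.0442
shift mm [ 0.8  0.8 -1.2] turn [-0.03  0.09  0.26]
```

Released. Going straight up, then back away to look.

Call:
send_rows:
  steps:
    - [0.4,[-0.02,0,0],[0,0,0]]
    - [0.4,[-0.03,0,0],[0,0,0]]
    - [0.4,[-0.04,0,0],[0,0,0]]
    - [0.4,[-0.04,0,0],[0,0,0]]
    - [0.4,[-0.04,-0.02,0],[0,0,0]]
    - [0.4,[0,-0.04,-0.02],[0,0,0]]
    - [0.4,[0,-0.04,-0.02],[0,0,0]]
    - [0.4,[0,-0.04,-0.02],[0,0,0]]
    - [0.4,[0,-0.04,0],[0,0,0]]
    - [0.4,[0,0,0],[0,0,0]]
    - [0.4,[0,0,0],[0,0,0]]

```text
time_s: 15.25
ee_pos: [0.4176, -0.5495, 0.2007]
tcp_rot: [0.039, 0.706, -0.044, 0.705]
contact_force: [0.0, 0.3, 0.0]
finger_gap: 0.0566
```

Run:
```python
from h import *
delta([.5,-.372,.0219],-6.82,.16)
s=env.snapshot("scene");crop(s,220,110,420,310,3,"pics/s14.png")
s=env.snapshot("top");crop(s,380,140,480,240,6,"pics/t14.png");crop(s,155,80,345,225,4,"pics/t15.png")
```

```text
t 15.25 pos [ 0.4176 -0.5495  0.2007] heading -6.69 pitchdown 0.05 F [0.05 0.32 0.01] gap 0.0566
shift mm [177.5 187.1  61.3] turn [0.13 0.11 0.4 ]
```

View pics/s14.png

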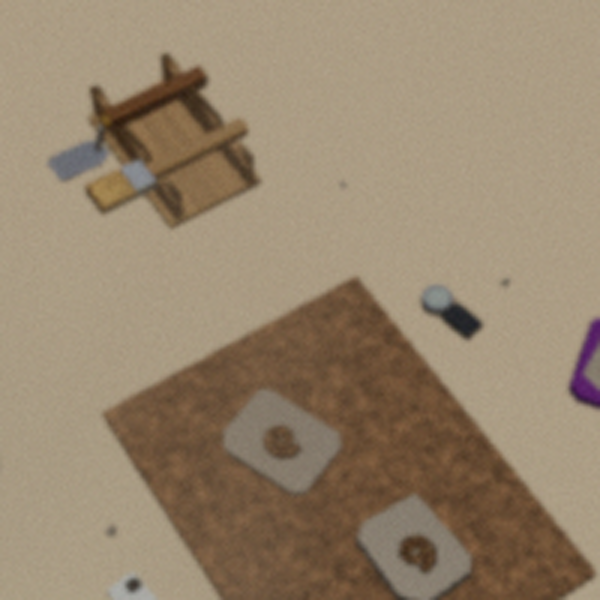

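View pics/t14.png

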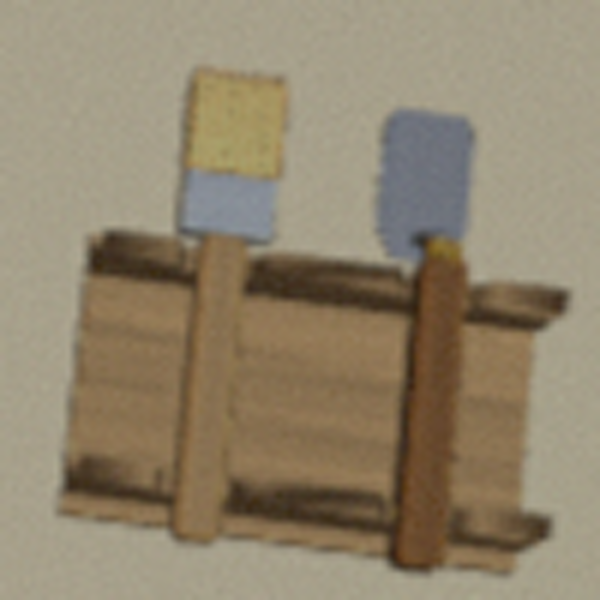

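View pics/t15.png

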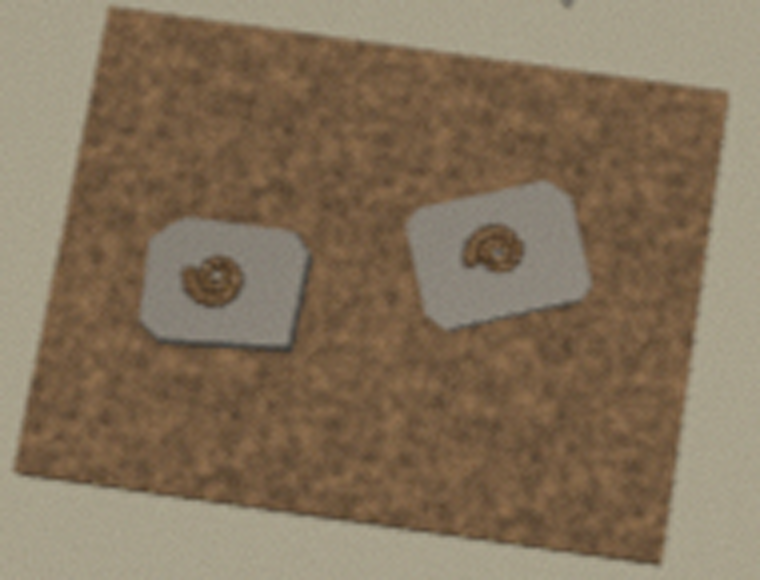

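Both pictures show what was wanted. The flake lies fossil up at crop (495,250), well inside the board. The spatula is in its own notches about 1 px (roughly 2 mm) from where it lay, and the brush and finished flake haven't moved.

Run:
```python
from rig import env
print(env.finish_job())
```

```text
the job is handed in; nothing more can be done
None
```

I turned the flake over with the spatula and handed the job in at about 15 s of the 54 s allowed. No verdict is reported.

- **Turning:** I slid the blade about 13 mm under the flake's near edge and lifted it in small steps. I then pushed it past upright so it tipped over onto its blank back. Only the blade was near the flake; the gripper stayed well behind it.
- **Flake:** The last pictures show it lying fossil up and looking flat, well inside the board's edges.
- **Spatula:** It is back in its own notches and level, about 2 mm from where it lay at the start. An upward force of about 5 N showed it was down on the notch floors before I let go.
- **Other things:** The brush and the finished flake haven't visibly moved, and the gripper is clear of everything.

None of these checks failed or disagreed. The flake's flatness and the spatula's level are judged only from the pictures, which are good to about 2 mm. I didn't measure their angles.

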